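# Free the stuck pour-hole plug from the plaster mould

### The job

The winged plug in the pour hole of the round plaster mould has seized, and a straight pull only slides the fingers off its slick wing: work it loose by twisting it back and forth several times, well to both sides of where it stands, while pulling up gently, until it comes out. Then lower it into the wooden tray and let go there, not dropping it in from above. Leave the same plug in the square mould where it is.

Things in the scene. Friction and masses are not known exactly. Their poses are not given: they have to be found in the camera images.
- plug: Grey plug in the round mould, 78 mm tall, 60 g. Origin: centre of its foot, z up its axis. Shank 20 mm across from z = 0 to 32 mm, flange 34 mm across to 38 mm, then a flat upright wing to 78 mm: 46 mm long along the plug's x, 12 mm thick along its y, and slick: grip it hard across its thickness. At the start the flange rests on the mould, the foot 32 mm down the hole.
- mould: Round plaster mould, 130 mm across, 50 mm high, two black bands, fixed. Origin: centre of its underside. Its x axis starts 45 degrees clockwise of the plug's. It holds the plug's shank by about 60 N of friction acting against the way it slides: turned slowly (0.6 N m) some 35 degrees to each side of the start, rising 2 to 2.5 mm a stroke, it needs only some 12 N of pull. Free once risen about 16 mm.
- tray: Open wooden tray, outside 170 (its x) by 140 (its y) by 30 mm high, walls and floor 5 mm thick, empty, fixed. Origin: centre of its underside; the floor inside is 5 mm above it.
- square_plug: A plug of the same shape and size as the first, standing in the square plaster mould (120 x 120 x 50 mm, fixed). It is to stay there. Origin: centre of its foot.
Things that resemble listed ones, but are neither listed nor needed, are in the scene too. What is shaped like the tray but blue is not meant.

How it is judged (in metres and radians):
On the way, in this order (a step that is already met when the one before it is completed fails the run):
1. the plug, still in its hole, is turned 8 degrees or more counter-clockwise (seen from above) from where it stood (angle between the x axis of plug and the x axis of mould, either way round above 0.925 rad and z of plug in the frame of mould below 0.045 m and horizontal distance between plug and mould below 0.015 m), for 0.05 s.
2. and then, still in its hole, 8 degrees or more clockwise from where it stood at the start (angle between the x axis of plug and the x axis of mould, either way round below 0.646 rad and z of plug in the frame of mould below 0.045 m and horizontal distance between plug and mould below 0.015 m), for 0.05 s.
3. the plug is out of the mould, its foot above the mould's top (z of plug in the frame of mould above 0.052 m), for 0.05 s.
4. the plug, still in the fingers, is lowered into the tray until its foot is less than 30 mm above the tray's floor (z of plug in the frame of tray below 0.035 m and x of plug in the frame of tray between -0.08 and 0.08 m and y of plug in the frame of tray between -0.065 and 0.065 m and contact force between the fingers and plug above 1 N), for 0.05 s.
At the end, for the whole second after the job is handed in: The plug from the round mould is at rest in the tray, standing or lying, with the centre of its foot inside the tray's walls and less than 28 mm above the tray's underside; the plug of the square mould is within 15 mm of where it stood (z of plug in the frame of tray below 0.028 m and x of plug in the frame of tray between -0.08 and 0.08 m and y of plug in the frame of tray between -0.065 and 0.065 m and linear speed of plug below 0.03 m/s and distance of square_plug from where it was at the start of the episode below 0.015 m); the robot touches nothing.
It fails at once if the plug of the square mould is moved by more than 15 mm (distance of square_plug from where it was at the start of the episode above 0.015 m).
It also fails if it takes over 61 s, if anything falls off the work surface, if the arm or the gripper's body presses on something with over 40 N, if the wrist force passes 120 N, or if a joint passes its speed limit or range.

### The arm

A 6-joint arm with a two-finger parallel gripper is mounted at the origin on the work surface. World frame = base frame: x ahead of the robot, y to its left, z up, the work surface at z = 0. Lengths are in mm, angles in rad, forces in N, time in s.
With the tool pointing down it reaches from about 350 to 775 mm from the base axis. Payload 7.3 kg.
Tool frame: the origin (TCP) lies midway between the tips of the shut fingers; the grasp point (between the pads) lies 19 mm behind it; x points along the fingers, z is the direction in which the jaws open and shut, and the axes are right-handed (so a half turn about x gives the same grasp; the last joint's range is limited). The gripper opens to 92 mm and grips with 3 to 60 N. Pads are 19 mm wide; open, the fingers measure 130 mm over their backs; the gripper's body (75 mm by 190 mm) begins 47 mm behind the grasp point.
Start: joints at [-1.481, 0.342, 1.524, -0, 1.275, -0.146], TCP at [122.673, -510.49, 188.441] pointing down, gripper open.
Joint ranges: [-2.53, 2.53], [-0.77, 2.02], [0.04, 2.7], [-1, 4.14], [0.28, 2.66], [-3.11, 3.11]. Speed limits (rad/s): [2.57, 2.57, 3.14, 3.14, 3.14, 3.14].

### API

Orientations are given as a unit quaternion [x, y, z, w].
In Python, from workcell import ctrl gives the robot as it stands. The module is installed in compiled form; this text tells all that it offers.
- The arm moves only by the tool servo_tool, never from a script. Its argument "motion" is a list of rows, each a list of 7 numbers: the opening, from 0 (shut) to 1 (fully open), then the shift along the tool's x, y, z in units of 25 mm (1.0 is 25 mm), then the turn, a rotation vector about the tool's x, y, z in units of 6 degrees (1.0 is 6 degrees). A call has 1 to 12 rows; each row is the pose to reach, as a shift and turn from the pose commanded when the call began, along the tool's axes at that moment; what a row does not reach only later rows make up. A row lasts 1/10 s, in which the tool goes at most 50 mm and 8.59 degrees, less where a joint would pass 70% of its speed; a pose out of reach is approached as far as the arm can. A call with a gripper value outside its range is refused whole. The fingers move at their own pace and stop on an object; "squeeze" is the grip in N (left out, the last holds). Time passes only in rows, so rows that repeat a pose let the fingers close. It gives the time, the measured TCP pose, the force and the opening at its end, in the units of the state.
- ctrl.get_obs(): the state, without advancing time (a new reading comes with each control period).
- ctrl.read_camera(name): name is "side" or "top"; returns (picture, depth): 400x640x3 uint8, red, green, blue; 400x640 float32, mm along the optical axis (not along the pixel's ray), 0 where there is no reading.
- ctrl.calibration(name): a dict with "K" (3x3 intrinsics, pixels), "k1" (the pictures are not rectified: a ray, as slopes to the right and down, at radius r is drawn at 1 + k1 r^2 times it, then the intrinsics apply), "extrinsics" (4x4, takes a point from world to camera coordinates). Camera axes: x right, y up, looking along -z (the intrinsics and any distortion apply to the point x, -y, -z); pixel columns grow to the right and rows downward; lengths in mm; the calibration is good to about 2 mm. A picture is of the moment at which its call begins. calibration takes no time and is no camera call.
- ctrl.hand_in(): hands the job in, once; it reports no verdict.
The state is a dict: "clock": time; "qpos": joint angles; "qvel": joint speeds; "joint_torque": joint torques, N m; "tool_pos": TCP position; "eef_rot": TCP orientation; "wrist_force": force on the tool from outside, world axes, zero at the start; "torque": the same for the moment, N m; "finger_gap": finger opening in mm.
Only numpy, scipy, OpenCV 4.12 (cv2) and the standard library are available. Lean on these libraries where they do the work, as an engineer would, in place of code of your own. Each camera call takes 0.05 s, during which the arm holds its last target.

## Working session

There is one attempt and no reset: what is moved stays moved. The work goes in short steps, Python scripts to look and compute and a tool call to move; the robot and the scene stay as the last step left them, time stands still between calls to the robot, and variables do not carry over. Pictures are saved under pics/ and viewed, and the job is handed in when it is done.

Besides the shell and the picture viewer there is one more tool, called in YAML: its name, and indented under it one key for each argument. servo_tool: Moves the arm, as the interface text tells. Its arguments: {"type":"object","properties":{"motion":{"type":"array","items":{"type":"array","items":{"type":"number"}}},"squeeze":{"type":"number"}},"required":["motion"]}

```bash
mkdir -p pics
python3 - <<'E'
from workcell import ctrl
import cv2,numpy as np
print(ctrl.get_obs())
for n in ("top","side"):
    p,d=ctrl.read_camera(n); np.savez(f"pics/{n}0.npz",p=p,d=d)
    cv2.imwrite(f"pics/{n}0.png",p[:,:,::-1]); print(n,ctrl.calibration(n),(d>0).mean())
E
```

```text
{'clock': 0.0, 'qpos': array([-1.48102944e+00,  3.42720567e-01,  1.52503473e+00,  6.07807151e-06,
        1.27540679e+00, -1.46021105e-01]), 'qvel': array([ 0.00147852, -0.00064238, -0.00065379, -0.00028381, -0.00167828,
        0.00147044]), 'joint_torque': array([ 1.63708653e-03, -4.31243634e+01, -2.44217795e+01,  7.20553449e-02,
        5.59853262e-02, -1.14118009e-04]), 'tool_pos': array([ 122.61448632, -509.98965054,  187.73995642]), 'eef_rot': array([ 0.43812374,  0.55571893, -0.43731444,  0.55495958]), 'wrist_force': array([ 0.32306632,  0.43052064, -0.01135635]), 'torque': array([ 0.02176734, -0.04693355, -0.0308382 ]), 'finger_gap': 91.74005506843541}
top {'K': array([[365.75583959,   0.        , 317.07914018],
       [  0.        , 365.75583959, 202.34337181],
       [  0.        ,   0.        ,   1.        ]]), 'k1': 0.0026653533683506396, 'extrinsics': array([[ 2.56244258e-02, -9.99563998e-01, -1.46697564e-02,
         4.02043606e+01],
       [ 9.95919356e-01,  2.42552376e-02,  8.69270952e-02,
        -3.94769496e+02],
       [-8.65333764e-02, -1.68373512e-02,  9.96106660e-01,
        -9.16430958e+02],
       [ 0.00000000e+00,  0.00000000e+00,  0.00000000e+00,
         1.00000000e+00]])} 0.99609375
side {'K': array([[453.23080384,   0.        , 319.75106445],
       [  0.        , 453.23080384, 199.01706285],
       [  0.        ,   0.        ,   1.        ]]), 'k1': -0.09725425407697857, 'extrinsics': array([[-6.99866758e-01, -7.14167930e-01, -1.22755579e-02,
         3.10855986e+02],
       [ 4.76762719e-01, -4.79874815e-01,  7.36489967e-01,
        -2.14605242e+02],
       [-5.31868246e-01,  5.09592317e-01,  6.76337075e-01,
        -7.61944219e+02],
       [ 0.00000000e+00,  0.00000000e+00,  0.00000000e+00,
         1.00000000e+00]])} 0.99606640625
```

View pics/top0.png

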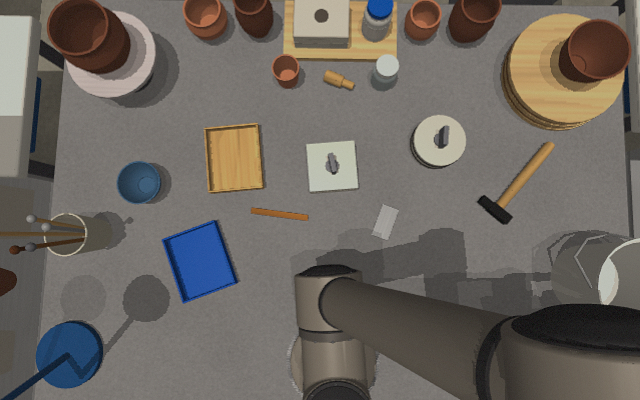

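View pics/side0.png

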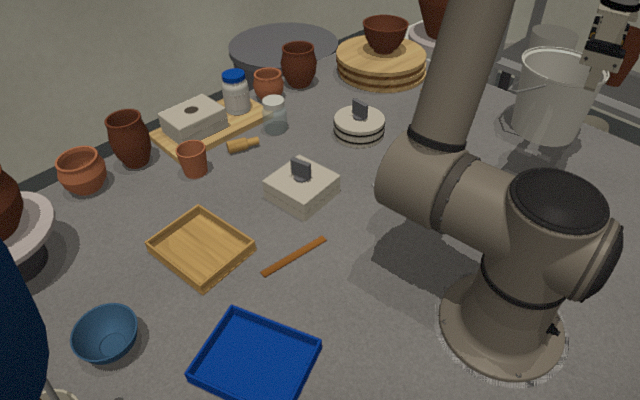

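The top view shows the round mould at about (439,140) with its plug at (442,137), the square mould at (332,166), and the wooden tray at (234,158). The blue tray at (200,261) is the decoy. Next I measure these positions.

```bash
cat > h.py <<'E'
import numpy as np, cv2
from workcell import ctrl
def cal(n):
    c=ctrl.calibration(n); return c["K"],c["k1"],c["extrinsics"]
def slopes(n,uv):
    K,k1,E=cal(n); uv=np.asarray(uv,float).reshape(-1,1,2)
    return cv2.undistortPoints(uv,K,np.array([k1,0,0,0.]))[:,0]
def onplane(n,uv,z):
    K,k1,E=cal(n); s=slopes(n,uv); R=E[:3,:3];t=E[:3,3]
    d=np.c_[s[:,0],-s[:,1],-np.ones(len(s))]@R; o=-R.T@t
    return o+d*((z-o[2])/d[:,2])[:,None]
def cloud(n,depth):
    K,k1,E=cal(n); h,w=depth.shape
    uv=np.stack(np.meshgrid(np.arange(w),np.arange(h)),-1).reshape(-1,2)
    s=slopes(n,uv); D=depth.reshape(-1,1)
    P=np.c_[s[:,0],-s[:,1],-np.ones(len(s))]*D
    return ((P-E[:3,3])@E[:3,:3]).reshape(h,w,3)
E
python3 - <<'E'
from h import *
for n in ("top","side"):
    f=np.load(f"pics/{n}0.npz"); P=cloud(n,f["d"]); p=f["p"]; np.save(f"pics/{n}P.npy",P)
    boxes={"top":dict(round=(405,105,475,175),square=(300,135,365,200),tray=(195,115,272,200)),
           "side":dict(round=(328,92,392,150),square=(258,150,345,220),tray=(140,200,260,295))}[n]
    for k,(a,b,c,d) in boxes.items():
        Q=P[b:d,a:c].reshape(-1,3)
        print(n,k,"table z",np.percentile(Q[:,2],[2,50,98]).round(1))
        sel={"round":[(40,56),(70,110)],"square":[(40,56),(70,110)],"tray":[(20,40)]}[k]
        for lo,hi in sel:
            S=Q[(Q[:,2]>lo)&(Q[:,2]<hi)]
            if len(S)<5: print("few",len(S));continue
            r=cv2.minAreaRect(S[:,:2].astype(np.float32))
            print("  ",(lo,hi),len(S),"mean",S.mean(0).round(1),"rect",np.round(r[0],1),np.round(r[1],1),round(r[2],1))
            if k=="round" and lo==40: print("circle",cv2.minEnclosingCircle(S[:,:2].astype(np.float32)))
            if lo==70:
                C=S[:,:2]-S[:,:2].mean(0); w,v=np.linalg.eigh(C.T@C/len(C)); print("   axis deg",np.degrees(np.arctan2(v[1,1],v[0,1])),np.sqrt(w))
E
python3 - <<'E'
import cv2
a=cv2.imread("pics/top0.png")[95:185,395:485];b=cv2.imread("pics/side0.png")[80:155,315:405]
import numpy as np
a=cv2.resize(a,(400,400),interpolation=3);b=cv2.resize(b,(400,400),interpolation=3)
cv2.imwrite("pics/z0.png",np.hstack([a,b]))
E
```

```text
top round table z [-4.8  1.3 93.1]
   (40, 56) 1910 mean [ 552.9 -250.4   48.2] rect [ 554.4 -252.5] [126.6 128.5] 45.8
circle ((555.3088989257812, -252.41998291015625), 65.7386245727539)
   (70, 110) 158 mean [ 553.1 -250.6   89.3] rect [ 554.5 -252.5] [13. 45.] 86.4
   axis deg 177.9790852178789 [ 3.86139047 13.90199478]
top square table z [-4.6 46.3 93.3]
   (40, 56) 2174 mean [482.4  14.6  48.5] rect [483.6  14.6] [120.6 119.9] 5.9
   (70, 110) 114 mean [482.   15.   92.2] rect [483.1  14.5] [45.5 12.2] 14.1
   axis deg -166.58111075945135 [ 3.67569135 13.89290604]
top tray table z [-4.5  1.8 29. ]
   (20, 40) 582 mean [504.9 270.9  26.8] rect [503.8 268.6] [170.4 141.3] 7.0
side round table z [-2.9  9.8 94.8]
   (40, 56) 1056 mean [ 546.5 -239.7   48.8] rect [ 554.8 -249.1] [128.6 128.9] 36.8
circle ((556.5242919921875, -250.8098602294922), 67.47201538085938)
   (70, 110) 184 mean [ 554.6 -248.5   86.2] rect [ 557.6 -251.2] [15.3 49.8] 86.2
   axis deg 178.80952567458692 [ 3.46122618 14.70667128]
side square table z [-3.4  9.3 90.7]
   (40, 56) 1864 mean [474.5  25.7  48.4] rect [486.1  16.2] [124.  123.4] 5.9
   (70, 110) 260 mean [482.5  19.1  86. ] rect [485.3  16.9] [47.6 14.6] 12.8
   axis deg -164.20648613002388 [ 3.51233363 14.26069196]
side tray table z [-2.7  2.  29.8]
   (20, 40) 1190 mean [500.6 269.9  26.7] rect [505.4 269.1] [173.1 142.4] 7.1
```

View pics/z0.png

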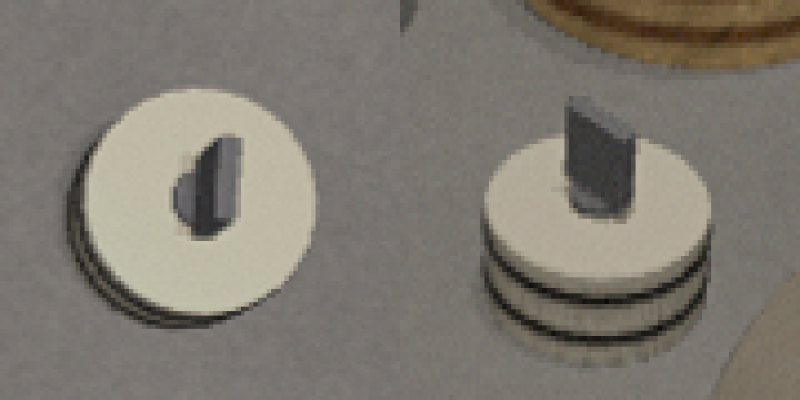

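```bash
cat >> h.py <<'E'
from scipy.spatial.transform import Rotation as Rn
def plan(tgt,wing):
    """shift in tool units and turn needed: tgt TCP world, jaws across wing (deg)"""
    o=ctrl.get_obs(); R=Rn.from_quat(o["eef_rot"]).as_matrix()
    print("clock",o["clock"],"pos",o["tool_pos"].round(1),"x",R[:,0].round(3),"z",R[:,2].round(3),"q",o["qpos"].round(2),"F",o["wrist_force"].round(1),"T",o["torque"].round(2),"gap",o["finger_gap"].round(1))
    jaw=np.degrees(np.arctan2(R[1,2],R[0,2])); d=(wing+90-jaw+90)%180-90
    print("jaw",jaw.round(2),"ccw turn needed",d.round(2),"units about tool x",(-d/6).round(3))
    print("shift units",(R.T@(np.array(tgt)-o["tool_pos"])/25).round(3))
E
python3 - <<'E'
from h import *
plan([555.5,-252,150],-3.6)
E
```

```text
Traceback (most recent call last):
  File "h.py", line 22, in plan
    print("clock",o["clock"],"pos",o["tool_pos"].round(1),"x",R[:,0].round(3),"z",R[:,2].round(3),"q",o["qpos"].round(2),"F",o["wrist_force"].round(1),"T",o["torque"].round(2),"gap",o["finger_gap"].round(1))
                                                                                                                                                                                      ^^^^^^^^^^^^^^^^^^^^^
AttributeError: 'float' object has no attribute 'round'
```

```bash
sed -i 's/o\["finger_gap"\].round(1)/round(o["finger_gap"],1)/' h.py
python3 - <<'E'
from h import *
plan([555.5,-252,150],-3.6)
E
```

```text
clock 0.1 pos [ 122.7 -510.   187.8] x [-0.     0.001 -1.   ] z [ 0.234 -0.972 -0.001] q [-1.48  0.34  1.52  0.    1.28 -0.15] F [ 0.2  1.1 -0. ] T [0.01 0.   0.03] gap 92.0
jaw -76.49 ccw turn needed -17.11 units about tool x 2.852
shift units [ 1.525 19.246 -5.989]
```

servo_tool:
  motion:
    - [1,0,0.8,-0.25,0.2,0,0]
    - [1,0,2.4,-0.75,0.5,0,0]
    - [1,0,4.2,-1.3,0.8,0,0]
    - [1,0,6.1,-1.9,1.1,0,0]
    - [1,0,8.0,-2.5,1.4,0,0]
    - [1,0,10.0,-3.1,1.7,0,0]
    - [1,0,12.0,-3.7,2.0,0,0]
    - [1,0,13.9,-4.3,2.3,0,0]
    - [1,0,15.8,-4.9,2.5,0,0]
    - [1,0,17.5,-5.4,2.7,0,0]
    - [1,0,18.6,-5.8,2.85,0,0]
    - [1,0,19.25,-6.0,2.85,0,0]
  squeeze: 60

```text
clock: 1.3
tool_pos: [557.3, -249.9, 187.5]
eef_rot: [0.515, 0.485, -0.515, 0.484]
wrist_force: [-0.1, 0.3, -0.0]
finger_gap: 92.0
```

Run:
```python
from h import *
plan([555.5,-252,62],-3.6)
p,d=ctrl.read_camera("side"); cv2.imwrite("pics/s1.png",p[:,:,::-1]);
```

```text
clock 1.3 pos [ 557.3 -249.9  187.5] x [-0.001  0.001 -1.   ] z [-0.06  -0.998 -0.001] q [-0.55  0.5   1.27  0.    1.37  1.08] F [-0.1  0.3 -0. ] T [-0.05  0.06 -0.01] gap 92.0
jaw -93.46 ccw turn needed -0.14 units about tool x 0.023
shift units [ 5.022 -0.063  0.092]
```

View pics/s1.png

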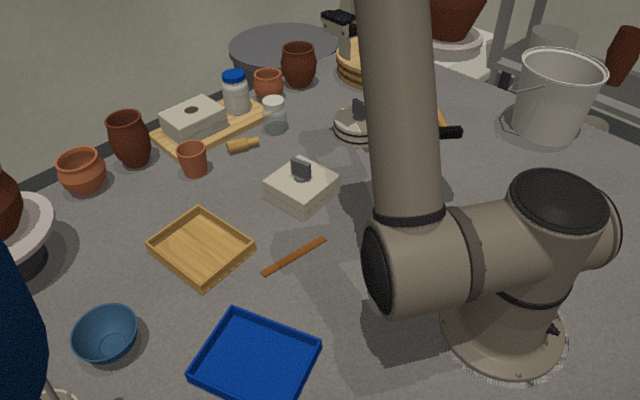

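The side view shows the arm above the mould, with the wing at (352,108) standing free below and nothing in the way. I'll descend now.

servo_tool:
  motion:
    - [1,0.4,-0.06,0.09,0,0,0]
    - [1,1.2,-0.06,0.09,0,0,0]
    - [1,2.2,-0.06,0.09,0,0,0]
    - [1,3.0,-0.06,0.09,0,0,0]
    - [1,3.5,-0.06,0.09,0,0,0]
    - [1,3.5,-0.06,0.09,0,0,0]

```text
clock: 1.95
tool_pos: [551.9, -254.5, 98.7]
eef_rot: [-0.515, -0.485, 0.516, -0.482]
wrist_force: [-0.2, -0.1, 0.7]
finger_gap: 91.5
```

Run:
```python
from h import *
plan([555.5,-252,62],-3.6)
p,d=ctrl.read_camera("top"); cv2.imwrite("pics/t2.png",cv2.resize(p[60:240,340:560,::-1],None,fx=3,fy=3));
```

```text
clock 1.95 pos [ 551.9 -254.5   98.7] x [-0.004  0.002 -1.   ] z [-0.064 -0.998 -0.002] q [-0.56  0.57  1.41 -0.    1.17  1.08] F [-0.2 -0.1  0.7] T [ 0.01  0.03 -0.03] gap 91.5
jaw -93.66 ccw turn needed 0.06 units about tool x -0.01
shift units [ 1.469  0.145 -0.106]
```

View pics/t2.png

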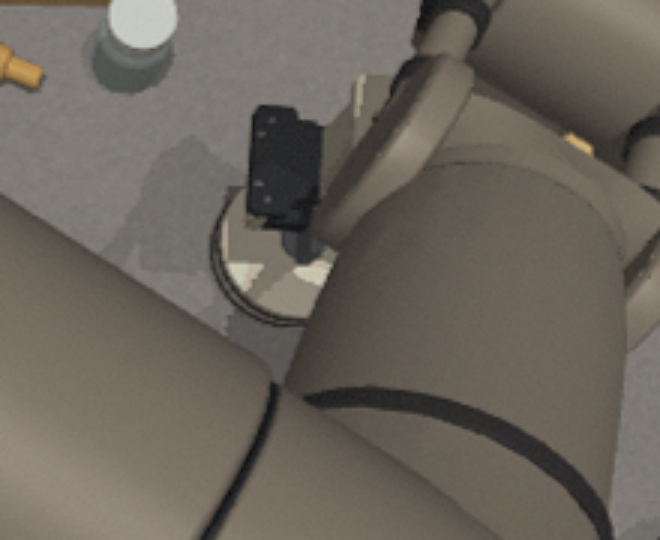

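The top view shows the left finger block at about (435,115), beside the wing. I'll correct x and y a little, then lower the tool.

servo_tool:
  motion:
    - [1,0.3,0.12,-0.1,0,0,0]
    - [1,0.6,0.12,-0.1,0,0,0]
    - [1,0.6,0.12,-0.1,0,0,0]
    - [1,0.6,0.12,-0.1,0,0,0]

```text
clock: 2.4
tool_pos: [557.1, -252.0, 85.9]
eef_rot: [-0.515, -0.484, 0.515, -0.484]
wrist_force: [0.4, -0.7, 0.1]
finger_gap: 91.7
```

Run:
```python
from h import *
plan([555.5,-252,62],-3.6)
```

```text
clock 2.4 pos [ 557.1 -252.    85.9] x [-0. -0. -1.] z [-0.062 -0.998  0.   ] q [-0.55  0.59  1.41 -0.    1.14  1.08] F [ 0.4 -0.7  0.1] T [ 0.03 -0.    0.04] gap 91.7
jaw -93.57 ccw turn needed -0.03 units about tool x 0.004
shift units [ 0.958 -0.064  0.005]
```

servo_tool:
  motion:
    - [1,0.3,-0.06,0,0,0,0]
    - [1,0.7,-0.06,0,0,0,0]
    - [1,0.92,-0.06,0,0,0,0]
    - [1,0.92,-0.06,0,0,0,0]
    - [0.4,0.92,-0.06,0,0,0,0]
    - [0,0.92,-0.06,0,0,0,0]
    - [0,0.92,-0.06,0,0,0,0]
    - [0,0.92,-0.06,0,0,0,0]
    - [0,0.92,-0.06,0,0,0,0]
    - [0,0.92,-0.06,0,0,0,0]
  squeeze: 60

```text
clock: 3.4
tool_pos: [555.6, -252.0, 63.0]
eef_rot: [-0.515, -0.484, 0.515, -0.484]
wrist_force: [-0.1, 0.9, 0.3]
finger_gap: 48.3
```

Run:
```python
from h import *
plan([555.5,-252,62],-3.6)
```

```text
clock 3.4 pos [ 555.6 -252.    63. ] x [ 0. -0. -1.] z [-0.063 -0.998  0.   ] q [-0.55  0.61  1.44 -0.    1.09  1.08] F [-0.1  0.9  0.3] T [0.06 0.01 0.02] gap 48.3
jaw -93.59 ccw turn needed -0.01 units about tool x 0.002
shift units [ 0.041 -0.005  0.   ]
```

servo_tool:
  motion:
    - [0,0,0,0,0,0,0]
    - [0,0,0,0,0,0,0]
    - [0,0,0,0,0,0,0]
    - [0,0,0,0,0,0,0]
    - [0,0,0,0,0,0,0]
    - [0,0,0,0,0,0,0]
    - [0,0,0,0,0,0,0]

```text
clock: 4.1
tool_pos: [555.6, -252.0, 62.9]
eef_rot: [-0.515, -0.484, 0.515, -0.484]
wrist_force: [0.4, 0.6, -0.4]
finger_gap: 0.4
```

Run:
```python
from h import *
plan([555.5,-252,62],-3.6)
```

```text
clock 4.1 pos [ 555.6 -252.    62.9] x [-0. -0. -1.] z [-0.063 -0.998  0.   ] q [-0.55  0.61  1.44 -0.    1.09  1.08] F [ 0.4  0.6 -0.4] T [0.06 0.03 0.01] gap 0.4
jaw -93.59 ccw turn needed -0.01 units about tool x 0.001
shift units [ 0.036 -0.003  0.001]
```

The gap closed to 0.4 mm, so the grip missed. I'll look before doing anything else.

Run:
```python
from h import *
p,d=ctrl.read_camera("top"); a=cv2.resize(p[80:200,370:530,::-1],(400,300),interpolation=3); 
q,d2=ctrl.read_camera("side"); b=cv2.resize(q[40:160,280:440,::-1],(400,300),interpolation=3)
cv2.imwrite("pics/t3.png",np.hstack([a,b])); np.savez("pics/m3.npz",t=p,s=q,td=d,sd=d2)
P=cloud("top",d); 
Q=P[105:175,405:475].reshape(-1,3); S=Q[(Q[:,2]>70)&(Q[:,2]<94)]; print(len(S), S.mean(0))
```

```text
16 [ 534.51604086 -248.62995906   79.94441883]
```

View pics/t3.png

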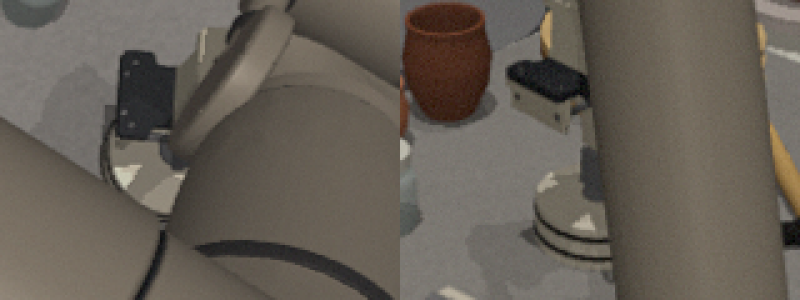

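Run:
```python
from h import *
f=np.load("pics/m3.npz")
a=cv2.resize(f["s"][50:150,310:390,::-1],(480,600),interpolation=2); cv2.imwrite("pics/s4.png",a)
a=cv2.resize(f["t"][90:180,400:490,::-1],(600,600),interpolation=2); cv2.imwrite("pics/t4.png",a)
P=cloud("side",f["sd"])
for v in range(60,130,5): print(v,[tuple(P[v,u].round(0).astype(int)) for u in range(324,356,5)])
P=cloud("top",f["td"])
for v in range(100,160,5): print(v,[tuple(P[v,u].round(0).astype(int)) for u in range(410,460,6)])
```

```text
60 [(np.int64(933), np.int64(-499), np.int64(-2)), (np.int64(923), np.int64(-513), np.int64(-3)), (np.int64(905), np.int64(-519), np.int64(1)), (np.int64(583), np.int64(-202), np.int64(215)), (np.int64(569), np.int64(-203), np.int64(220)), (np.int64(551), np.int64(-200), np.int64(226)), (np.int64(253), np.int64(122), np.int64(435))]
65 [(np.int64(903), np.int64(-469), np.int64(1)), (np.int64(592), np.int64(-178), np.int64(208)), (np.int64(582), np.int64(-184), np.int64(210)), (np.int64(573), np.int64(-191), np.int64(210)), (np.int64(566), np.int64(-200), np.int64(209)), (np.int64(550), np.int64(-199), np.int64(215)), (np.int64(255), np.int64(120), np.int64(427))]
70 [(np.int64(586), np.int64(-156), np.int64(205)), (np.int64(573), np.int64(-159), np.int64(209)), (np.int64(567), np.int64(-169), np.int64(208)), (np.int64(555), np.int64(-172), np.int64(211)), (np.int64(551), np.int64(-184), np.int64(208)), (np.int64(542), np.int64(-191), np.int64(209)), (np.int64(533), np.int64(-198), np.int64(209))]
75 [(np.int64(597), np.int64(-166), np.int64(186)), (np.int64(575), np.int64(-160), np.i
[... 8085 characters left out ...]
), np.int64(-222), np.int64(51)), (np.int64(528), np.int64(-237), np.int64(50)), (np.int64(528), np.int64(-252), np.int64(51)), (np.int64(410), np.int64(-102), np.int64(543)), (np.int64(406), np.int64(-101), np.int64(562)), (np.int64(403), np.int64(-103), np.int64(574))]
155 [(np.int64(376), np.int64(-32), np.int64(667)), (np.int64(379), np.int64(-40), np.int64(655)), (np.int64(515), np.int64(-208), np.int64(50)), (np.int64(516), np.int64(-223), np.int64(49)), (np.int64(516), np.int64(-238), np.int64(49)), (np.int64(516), np.int64(-251), np.int64(52)), (np.int64(401), np.int64(-97), np.int64(557)), (np.int64(398), np.int64(-98), np.int64(572)), (np.int64(396), np.int64(-100), np.int64(583))]
```

View pics/s4.png

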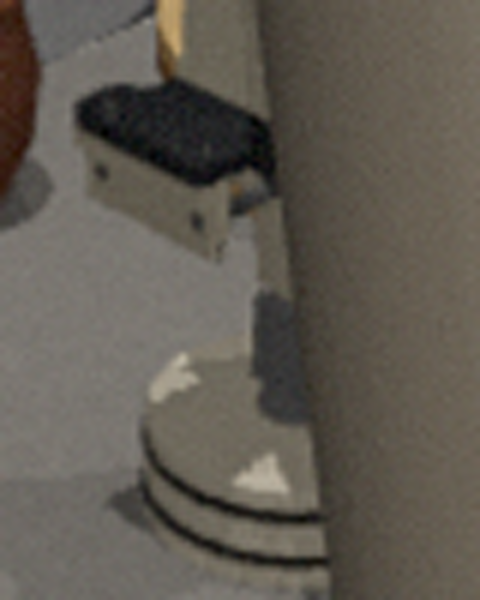

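View pics/t4.png

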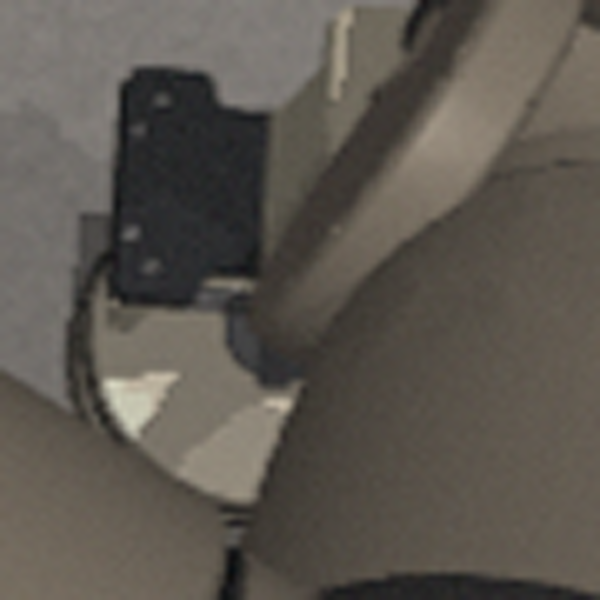

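Run:
```python
from h import *
f=np.load("pics/m3.npz")
P=cloud("side",f["sd"])
for u in range(351,362,2): print(u,[(v,P[v,u].round(0).astype(int).tolist(),f["s"][v,u].tolist()) for v in range(80,104,3)])
```

```text
351 [(80, [564, -223, 164], [98, 91, 78]), (83, [531, -187, 182], [50, 51, 53]), (86, [745, -428, 0], [107, 104, 94]), (89, [733, -416, -1], [108, 103, 99]), (92, [720, -402, -1], [123, 119, 114]), (95, [707, -387, 0], [124, 120, 115]), (98, [697, -377, -2], [122, 120, 114]), (101, [683, -361, 0], [127, 123, 119])]
353 [(80, [533, -196, 185], [77, 77, 71]), (83, [530, -193, 180], [51, 48, 50]), (86, [564, -232, 144], [97, 87, 76]), (89, [565, -233, 135], [93, 86, 75]), (92, [565, -234, 127], [95, 86, 75]), (95, [566, -235, 118], [91, 85, 73]), (98, [691, -378, 0], [87, 85, 77]), (101, [575, -246, 93], [57, 54, 53])]
355 [(80, [531, -201, 184], [34, 31, 34]), (83, [558, -232, 154], [85, 80, 69]), (86, [558, -233, 146], [95, 89, 76]), (89, [559, -234, 137], [95, 91, 77]), (92, [557, -233, 130], [98, 92, 79]), (95, [560, -236, 120], [97, 91, 80]), (98, [566, -243, 106], [80, 75, 70]), (101, [570, -248, 94], [57, 56, 57])]
357 [(80, [240, 130, 416], [59, 56, 47]), (83, [240, 130, 412], [61, 56, 51]), (86, [241, 129, 407], [58, 55, 51]), (89, [552, -233, 141], [79, 72, 64]), (92, [551, -232, 133], [90, 84, 72]), (95, [551, -233, 125], [93, 88, 78]), (98, [552, -234, 115], [93, 93, 78]), (101, [563, -248, 97], [59, 59, 59])]
359 [(80, [234, 133, 419], [70, 63, 54]), (83, [233, 134, 416], [72, 66, 57]), (86, [233, 134, 412], [67, 64, 56]), (89, [233, 134, 407], [67, 64, 52]), (92, [233, 134, 404], [59, 53, 47]), (95, [231, 136, 401], [61, 55, 45]), (98, [231, 135, 397], [60, 55, 48]), (101, [231, 135, 392], [58, 49, 45])]
361 [(80, [231, 134, 420], [75, 70, 60]), (83, [229, 135, 418], [77, 69, 62]), (86, [229, 136, 414], [75, 66, 59]), (89, [226, 138, 412], [75, 71, 62]), (92, [227, 137, 407], [70, 62, 53]), (95, [224, 140, 405], [67, 62, 54]), (98, [224, 139, 401], [68, 64, 52]), (101, [225, 139, 396], [65, 59, 54])]
```

Run:
```python
from h import *
f=np.load("pics/side0.npz"); P=np.load("pics/sideP.npy")
m=(np.hypot(P[...,0]-122,P[...,1]+510)<110)&(P[...,2]>120)
vs,us=np.where(m); print(us.min(),us.max(),vs.min(),vs.max())
Q=P[m]
for z in range(120,330,10):
    S=Q[(Q[:,2]>=z)&(Q[:,2]<z+10)]
    if len(S): print(z,len(S),S.min(0).round(0)[:2],S.max(0).round(0)[:2])
cv2.imwrite("pics/s0z.png",cv2.resize(f["p"][0:110,560:640,::-1],(436,600),interpolation=2))
K,k1,E=cal("side")
for X in ([122.6,-510,187.7],):
    c=E[:3,:3]@X+E[:3,3]; print(K@np.array([c[0]/-c[2],-c[1]/-c[2],1]))
```

```text
538 639 0 109
120 186 [ 127. -617.] [ 229. -533.]
130 183 [ 126. -619.] [ 228. -529.]
140 204 [ 126. -619.] [ 229. -528.]
150 200 [ 123. -617.] [ 229. -528.]
160 190 [ 123. -618.] [ 230. -518.]
170 171 [ 123. -618.] [ 230. -518.]
180 161 [ 116. -616.] [ 230. -519.]
190 27 [ 120. -604.] [ 229. -521.]
220 11 [ 102. -556.] [ 145. -459.]
230 37 [ 100. -556.] [ 146. -446.]
240 53 [  98. -453.] [ 119. -443.]
250 51 [  99. -453.] [ 121. -444.]
260 53 [  98. -456.] [ 122. -442.]
270 56 [  98. -452.] [ 120. -443.]
280 24 [  98. -449.] [ 119. -441.]
290 162 [  68. -575.] [ 177. -415.]
300 240 [  68. -566.] [ 170. -415.]
310 247 [  67. -596.] [ 178. -409.]
320 218 [  67. -597.] [ 176. -408.]
[596.84308209  91.94186374   1.        ]
```

View pics/s0z.png

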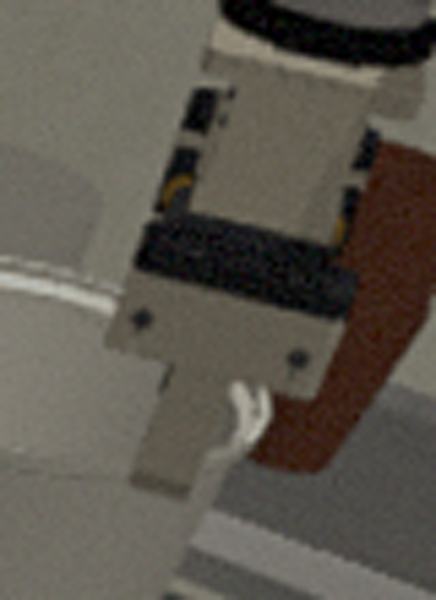

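The vision disagrees with the reported height. At the start the fingertips stood at z≈225 (body underside 285) while the reported TCP was 188. The real tips are therefore about 37 mm higher than the readout, and the fingers shut above the wing. I'll open and measure that offset properly.

servo_tool:
  motion:
    - [1,0,0,0,0,0,0]
    - [1,0,0,0,0,0,0]
    - [1,0,0,0,0,0,0]
    - [1,0,0,0,0,0,0]
    - [1,0.5,0,0,0,0,0]
    - [1,0.5,0,0,0,0,0]
    - [1,0.5,0,0,0,0,0]
    - [1,0.5,0,0,0,0,0]
    - [1,0.5,0,0,0,0,0]
    - [1,0.5,0,0,0,0,0]

```text
clock: 5.2
tool_pos: [555.7, -252.1, 50.6]
eef_rot: [0.515, 0.484, -0.515, 0.484]
wrist_force: [-0.2, 0.5, 1.6]
finger_gap: 75.8
```

Run:
```python
from h import *
plan([555.5,-252,62],-3.6)
q,d2=ctrl.read_camera("side"); cv2.imwrite("pics/s5.png",cv2.resize(q[50:150,300:400,::-1],(600,600),interpolation=2))
P=cloud("side",d2); Q=P[50:140,300:362].reshape(-1,3)
Q=Q[(np.hypot(Q[:,0]-555,Q[:,1]+252)<100)]
for z in range(40,220,4):
    S=Q[(Q[:,2]>=z)&(Q[:,2]<z+4)&(Q[:,1]>-225)]
    if len(S): print(z,len(S),S.min(0).round(0)[:2],S.max(0).round(0)[:2])
```

```text
clock 5.2 pos [ 555.7 -252.1   50.6] x [ 0. -0. -1.] z [-0.063 -0.998  0.   ] q [-0.55  0.63  1.45 -0.    1.06  1.08] F [-0.2  0.5  1.6] T [ 0.03  0.05 -0.05] gap 75.8
jaw -93.59 ccw turn needed -0.01 units about tool x 0.002
shift units [-0.455 -0.009 -0.002]
40 43 [ 507. -208.] [ 594. -186.]
44 70 [ 512. -224.] [ 611. -185.]
48 227 [ 509. -225.] [ 612. -185.]
52 2 [ 521. -196.] [ 580. -191.]
88 3 [ 550. -213.] [ 553. -208.]
92 3 [ 550. -212.] [ 564. -202.]
96 7 [ 547. -208.] [ 552. -198.]
100 14 [ 546. -211.] [ 570. -197.]
104 14 [ 547. -209.] [ 567. -195.]
108 15 [ 547. -208.] [ 569. -194.]
112 14 [ 548. -211.] [ 568. -193.]
116 19 [ 547. -210.] [ 572. -194.]
120 15 [ 547. -211.] [ 567. -193.]
124 17 [ 547. -209.] [ 569. -193.]
128 9 [ 548. -208.] [ 565. -193.]
132 7 [ 548. -209.] [ 550. -193.]
136 6 [ 547. -209.] [ 550. -197.]
140 4 [ 547. -203.] [ 550. -199.]
152 11 [ 526. -170.] [ 594. -162.]
156 41 [ 523. -191.] [ 597. -162.]
160 47 [ 522. -195.] [ 596. -159.]
164 52 [ 522. -197.] [ 599. -161.]
168 53 [ 522. -196.] [ 596. -161.]
172 33 [ 524. -195.] [ 597. -161.]
176 52 [ 524. -209.] [ 590. -156.]
180 49 [ 524. -206.] [ 595. -156.]
184 29 [ 524. -202.] [ 591. -155.]
188 41 [ 524. -200.] [ 589. -154.]
192 90 [ 523. -203.] [ 597. -154.]
196 234 [ 524. -204.] [ 596. -153.]
200 25 [ 539. -203.] [ 584. -197.]
204 24 [ 536. -204.] [ 581. -197.]
208 22 [ 538. -203.] [ 581. -198.]
212 27 [ 537. -204.] [ 582. -198.]
216 17 [ 540. -202.] [ 579. -199.]
```

View pics/s5.png

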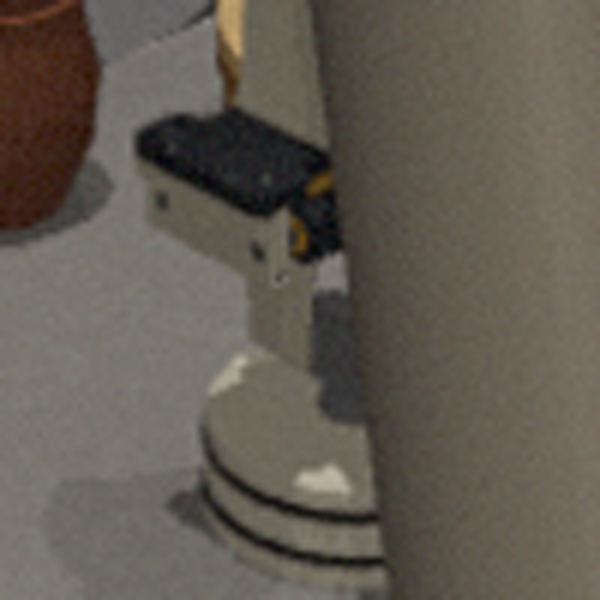

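The side view shows the open finger standing outside the wing, its tip at about z≈89, with the readout at 50.6. The offset is about 38 mm. I'll lower another 25 mm, check, then close.

servo_tool:
  motion:
    - [1,0.2,0,0,0,0,0]
    - [1,0.5,0,0,0,0,0]
    - [1,0.8,0,0,0,0,0]
    - [1,1.0,0,0,0,0,0]
    - [1,1.0,0,0,0,0,0]
    - [1,1.0,0,0,0,0,0]

```text
clock: 5.85
tool_pos: [555.5, -252.0, 25.2]
eef_rot: [-0.515, -0.484, 0.515, -0.484]
wrist_force: [-0.5, -0.8, -0.2]
finger_gap: 91.8
```

Run:
```python
from h import *
plan([555.5,-252,25],-3.6)
q,d2=ctrl.read_camera("side"); cv2.imwrite("pics/s6.png",cv2.resize(q[50:150,300:400,::-1],(600,600),interpolation=2))
P=cloud("side",d2); Q=P[50:140,300:362].reshape(-1,3)
Q=Q[(np.hypot(Q[:,0]-555,Q[:,1]+252)<100)]
for z in list(range(52,80,2))+list(range(116,136,2)):
    S=Q[(Q[:,2]>=z)&(Q[:,2]<z+2)&(Q[:,1]>-215)]
    if len(S): print(z,len(S),S.min(0).round(0)[:2],S.max(0).round(0)[:2])
```

```text
clock 5.85 pos [ 555.5 -252.    25.2] x [-0.  0. -1.] z [-0.063 -0.998 -0.   ] q [-0.55  0.66  1.48 -0.    1.01  1.08] F [-0.5 -0.8 -0.2] T [ 0.05 -0.01  0.  ] gap 91.8
jaw -93.59 ccw turn needed -0.01 units about tool x 0.002
shift units [ 0.008 -0.002  0.002]
52 2 [ 557. -206.] [ 567. -203.]
62 1 [ 549. -201.] [ 549. -201.]
64 3 [ 550. -200.] [ 571. -198.]
66 2 [ 548. -202.] [ 550. -200.]
70 3 [ 548. -201.] [ 559. -193.]
72 4 [ 548. -197.] [ 550. -190.]
74 2 [ 550. -191.] [ 565. -189.]
76 7 [ 547. -201.] [ 569. -188.]
78 7 [ 548. -197.] [ 569. -187.]
126 1 [ 557. -166.] [ 557. -166.]
128 5 [ 536. -167.] [ 588. -164.]
130 19 [ 524. -170.] [ 597. -161.]
132 18 [ 524. -167.] [ 598. -161.]
134 20 [ 523. -199.] [ 598. -160.]
```

View pics/s6.png

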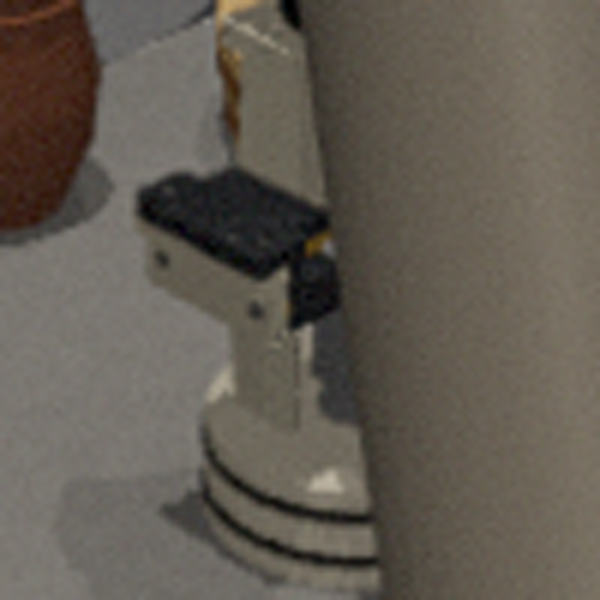

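The finger tip is now at z≈63, the body underside at about 128, and the wing stands between the fingers. Closing.

servo_tool:
  motion:
    - [0,0,0,0,0,0,0]
    - [0,0,0,0,0,0,0]
    - [0,0,0,0,0,0,0]
    - [0,0,0,0,0,0,0]
    - [0,0,0,0,0,0,0]
    - [0,0,0,0,0,0,0]
    - [0,0,0,0,0,0,0]
    - [0,0,0,0,0,0,0]
    - [0,0,0,0,0,0,0]
    - [0,0,0,0,0,0,0]
    - [0,0,0,0,0,0,0]
    - [0,0,0,0,0,0,0]
  squeeze: 60

```text
clock: 7.1
tool_pos: [555.5, -253.2, 25.5]
eef_rot: [-0.515, -0.484, 0.516, -0.485]
wrist_force: [-0.8, -5.5, 0.2]
finger_gap: 11.6
```

Run:
```python
from h import *
plan([555.5,-252,25],-3.6)
```

```text
clock 7.1 pos [ 555.5 -253.2   25.5] x [ 0.    -0.002 -1.   ] z [-0.063 -0.998  0.002] q [-0.55  0.66  1.48 -0.    1.01  1.08] F [-0.8 -5.5  0.2] T [-0.98  0.16  0.09] gap 11.6
jaw -93.59 ccw turn needed -0.01 units about tool x 0.002
shift units [ 0.019 -0.004 -0.048]
```

Gripped: gap 11.6 mm. I'll twist CCW 35° with a gentle lift, re-centring the tool slightly.

servo_tool:
  motion:
    - [0,0,0,0.05,-0.3,0,0]
    - [0,-0.01,0,0.06,-0.8,0,0]
    - [0,-0.02,0,0.06,-1.3,0,0]
    - [0,-0.03,0,0.06,-1.8,0,0]
    - [0,-0.04,0,0.06,-2.3,0,0]
    - [0,-0.05,0,0.06,-2.8,0,0]
    - [0,-0.06,0,0.06,-3.3,0,0]
    - [0,-0.07,0,0.06,-3.8,0,0]
    - [0,-0.07,0,0.06,-4.3,0,0]
    - [0,-0.08,0,0.06,-4.8,0,0]
    - [0,-0.09,0,0.06,-5.3,0,0]
    - [0,-0.1,0,0.06,-5.8,0,0]

```text
clock: 8.3
tool_pos: [555.6, -253.7, 26.0]
eef_rot: [0.347, 0.616, -0.347, 0.616]
wrist_force: [4.1, -4.2, -14.7]
finger_gap: 12.0
```

Run:
```python
from h import *
plan([555.5,-252,25],-3.6)
```

```text
clock 8.3 pos [ 555.6 -253.7   26. ] x [-0.  0. -1.] z [ 0.519 -0.855 -0.   ] q [-0.55  0.66  1.47  0.    1.01  0.47] F [  4.1  -4.2 -14.7] T [-1.07 -0.92 -0.49] gap 12.0
jaw -58.73 ccw turn needed -34.87 units about tool x 5.812
shift units [ 0.039  0.034 -0.06 ]
```

servo_tool:
  motion:
    - [0,0,0,0,0.3,0,0]
    - [0,0,0,0,0.8,0,0]
    - [0,-0.01,0,0,1.3,0,0]
    - [0,-0.01,0,0,1.8,0,0]
    - [0,-0.02,0,0,2.3,0,0]
    - [0,-0.02,0,0,2.8,0,0]
    - [0,-0.03,0,0,3.3,0,0]
    - [0,-0.03,0,0,3.8,0,0]
    - [0,-0.04,0,0,4.3,0,0]
    - [0,-0.04,0,0,4.8,0,0]
    - [0,-0.05,0,0,5.3,0,0]
    - [0,-0.05,0,0,5.8,0,0]

```text
clock: 9.5
tool_pos: [555.0, -253.1, 26.7]
eef_rot: [-0.516, -0.484, 0.516, -0.483]
wrist_force: [4.6, -3.2, -15.3]
finger_gap: 11.3
```

servo_tool:
  motion:
    - [0,0,0,0,0.5,0,0]
    - [0,-0.01,0,0,1.0,0,0]
    - [0,-0.01,0,0,1.5,0,0]
    - [0,-0.02,0,0,2.0,0,0]
    - [0,-0.02,0,0,2.5,0,0]
    - [0,-0.03,0,0,3.0,0,0]
    - [0,-0.03,0,0,3.5,0,0]
    - [0,-0.04,0,0,4.0,0,0]
    - [0,-0.04,0,0,4.5,0,0]
    - [0,-0.05,0,0,5.0,0,0]
    - [0,-0.05,0,0,5.5,0,0]
    - [0,-0.05,0,0,5.8,0,0]

```text
clock: 10.7
tool_pos: [555.3, -252.4, 27.7]
eef_rot: [-0.637, -0.308, 0.637, -0.306]
wrist_force: [4.9, -1.4, -17.0]
finger_gap: 11.5
```

Run:
```python
from h import *
plan([555.5,-252,25],-3.6)
q,d2=ctrl.read_camera("side"); cv2.imwrite("pics/s7.png",cv2.resize(q[50:150,300:400,::-1],(600,600),interpolation=2))
```

```text
clock 10.7 pos [ 555.3 -252.4   27.7] x [-0.001  0.002 -1.   ] z [-0.622 -0.783 -0.001] q [-0.55  0.66  1.47  0.    1.02  1.69] F [  4.9  -1.4 -17. ] T [-0.16 -1.21  0.25] gap 11.5
jaw -128.47 ccw turn needed 34.87 units about tool x -5.811
shift units [ 0.108 -0.005 -0.017]
```

View pics/s7.png

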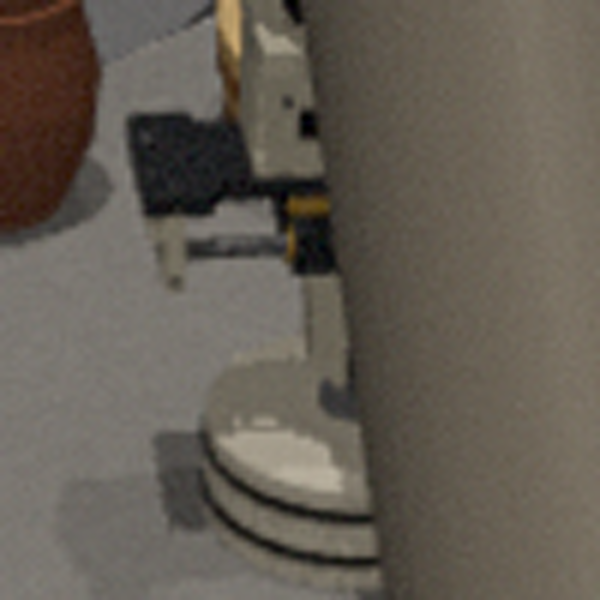

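The side view shows the jaws turned with the wing, with the dark flange at about (356,116). Pull and torque are as expected, so I'll continue the strokes.

servo_tool:
  motion:
    - [0,0,0,0,-0.3,0,0]
    - [0,0,0,0,-0.8,0,0]
    - [0,-0.01,0,0,-1.3,0,0]
    - [0,-0.01,0,0,-1.8,0,0]
    - [0,-0.02,0,0,-2.3,0,0]
    - [0,-0.02,0,0,-2.8,0,0]
    - [0,-0.03,0,0,-3.3,0,0]
    - [0,-0.03,0,0,-3.8,0,0]
    - [0,-0.04,0,0,-4.3,0,0]
    - [0,-0.04,0,0,-4.8,0,0]
    - [0,-0.045,0,0,-5.3,0,0]
    - [0,-0.045,0,0,-5.8,0,0]

```text
clock: 11.95
tool_pos: [555.2, -252.9, 28.7]
eef_rot: [0.515, 0.485, -0.515, 0.484]
wrist_force: [4.3, -4.0, -17.8]
finger_gap: 11.5
```

servo_tool:
  motion:
    - [0,0,0,0,-0.5,0,0]
    - [0,-0.01,0,0,-1.0,0,0]
    - [0,-0.01,0,0,-1.5,0,0]
    - [0,-0.02,0,0,-2.0,0,0]
    - [0,-0.02,0,0,-2.5,0,0]
    - [0,-0.03,0,0,-3.0,0,0]
    - [0,-0.03,0,0,-3.5,0,0]
    - [0,-0.04,0,0,-4.0,0,0]
    - [0,-0.04,0,0,-4.5,0,0]
    - [0,-0.045,0,0,-5.0,0,0]
    - [0,-0.045,0,0,-5.5,0,0]
    - [0,-0.045,0,0,-5.8,0,0]

```text
clock: 13.15
tool_pos: [555.5, -253.7, 29.7]
eef_rot: [0.347, 0.616, -0.347, 0.616]
wrist_force: [6.2, -6.1, -19.4]
finger_gap: 11.3
```

Run:
```python
from h import *
plan([555.5,-252,25],-3.6)
q,d2=ctrl.read_camera("side"); cv2.imwrite("pics/s8.png",cv2.resize(q[70:150,310:390,::-1],(600,600),interpolation=2))
```

```text
clock 13.15 pos [ 555.5 -253.7   29.7] x [-0.001  0.001 -1.   ] z [ 0.519 -0.855 -0.001] q [-0.55  0.65  1.47  0.    1.02  0.47] F [  6.2  -6.1 -19.4] T [-1.25 -1.32 -0.3 ] gap 11.3
jaw -58.76 ccw turn needed -34.84 units about tool x 5.807
shift units [ 0.19   0.036 -0.06 ]
```

View pics/s8.png

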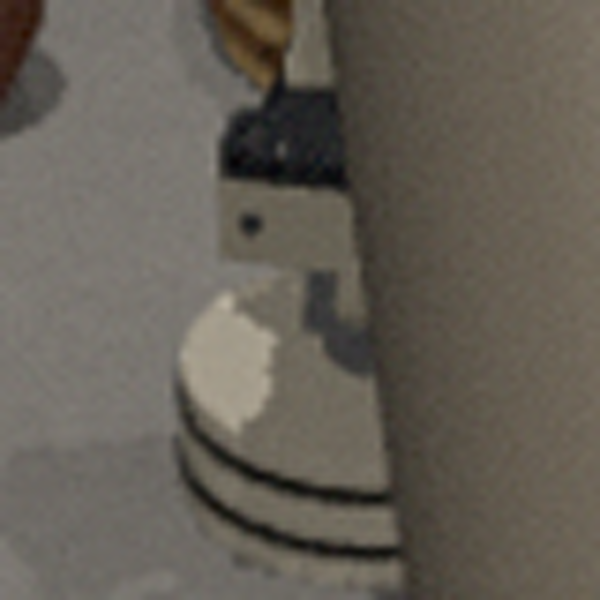

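The side view shows the wing and flange at about (353,112), still gripped. The pull has grown to 19 N, so I'll lift less per stroke.

servo_tool:
  motion:
    - [0,0,0,0,0.3,0,0]
    - [0,0,0,0,0.8,0,0]
    - [0,0,0,0,1.3,0,0]
    - [0,-0.01,0,0,1.8,0,0]
    - [0,-0.01,0,0,2.3,0,0]
    - [0,-0.01,0,0,2.8,0,0]
    - [0,-0.01,0,0,3.3,0,0]
    - [0,-0.02,0,0,3.8,0,0]
    - [0,-0.02,0,0,4.3,0,0]
    - [0,-0.02,0,0,4.8,0,0]
    - [0,-0.03,0,0,5.3,0,0]
    - [0,-0.03,0,0,5.8,0,0]

```text
clock: 14.4
tool_pos: [555.0, -253.1, 30.9]
eef_rot: [-0.516, -0.484, 0.516, -0.483]
wrist_force: [4.3, -2.1, -14.9]
finger_gap: 11.5
```

servo_tool:
  motion:
    - [0,0,0,0,0.5,0,0]
    - [0,-0.01,0,0,1.0,0,0]
    - [0,-0.01,0,0,1.5,0,0]
    - [0,-0.01,0,0,2.0,0,0]
    - [0,-0.02,0,0,2.5,0,0]
    - [0,-0.02,0,0,3.0,0,0]
    - [0,-0.02,0,0,3.5,0,0]
    - [0,-0.03,0,0,4.0,0,0]
    - [0,-0.03,0,0,4.5,0,0]
    - [0,-0.03,0,0,5.0,0,0]
    - [0,-0.04,0,0,5.5,0,0]
    - [0,-0.04,0,0,5.8,0,0]

```text
clock: 15.6
tool_pos: [555.3, -252.5, 31.8]
eef_rot: [-0.637, -0.308, 0.637, -0.306]
wrist_force: [6.7, -1.0, -15.4]
finger_gap: 11.8
```

Run:
```python
from h import *
plan([555.5,-252,25],-3.6)
q,d2=ctrl.read_camera("side"); cv2.imwrite("pics/s9.png",cv2.resize(q[70:150,310:390,::-1],(600,600),interpolation=2))
P=cloud("side",d2)
for v in range(104,124,2): print(v,[(P[v,u].round(0).astype(int).tolist(),int(q[v,u].mean())) for u in (348,350,352,354,356,358)])
```

```text
clock 15.6 pos [ 555.3 -252.5   31.8] x [-0.001  0.002 -1.   ] z [-0.622 -0.783 -0.001] q [-0.55  0.65  1.47  0.    1.02  1.69] F [  6.7  -1.  -15.4] T [-0.17 -1.11  0.27] gap 11.8
jaw -128.47 ccw turn needed 34.87 units about tool x -5.812
shift units [ 0.274 -0.005 -0.021]
104 [([680, -345, -2], 118), ([675, -348, -1], 105), ([561, -227, 98], 89), ([558, -231, 97], 95), ([555, -236, 97], 96), ([234, 134, 387], 57)]
106 [([617, -276, 48], 121), ([612, -277, 49], 119), ([562, -229, 91], 93), ([559, -232, 91], 95), ([555, -236, 91], 96), ([234, 133, 383], 61)]
108 [([612, -270, 46], 119), ([605, -270, 49], 119), ([562, -229, 85], 98), ([557, -231, 87], 92), ([553, -233, 87], 95), ([233, 134, 381], 47)]
110 [([601, -258, 50], 99), ([599, -263, 49], 104), ([593, -265, 50], 103), ([559, -233, 79], 91), ([555, -236, 79], 98), ([554, -243, 77], 40)]
112 [([593, -249, 51], 102), ([593, -257, 48], 104), ([588, -259, 49], 103), ([571, -248, 61], 59), ([553, -235, 75], 94), ([554, -243, 71], 37)]
114 [([590, -246, 48], 102), ([586, -249, 48], 102), ([584, -255, 46], 104), ([564, -240, 62], 55), ([562, -245, 61], 54), ([551, -240, 68], 46)]
116 [([582, -238, 49], 102), ([576, -239, 51], 103), ([573, -243, 51], 102), ([559, -235, 60], 66), ([554, -237, 62], 56), ([552, -241, 61], 53)]
118 [([576, -231, 49], 105), ([570, -232, 51], 100), ([570, -239, 48], 103), ([565, -242, 49], 100), ([553, -235, 57], 56), ([546, -235, 61], 56)]
120 [([568, -222, 50], 101), ([565, -227, 49], 99), ([563, -232, 49], 103), ([559, -235, 48], 104), ([554, -237, 50], 101), ([552, -242, 49], 87)]
122 [([563, -217, 49], 152), ([559, -221, 49], 118), ([555, -223, 50], 107), ([552, -227, 49], 105), ([550, -232, 48], 101), ([545, -235, 49], 105)]
```

View pics/s9.png

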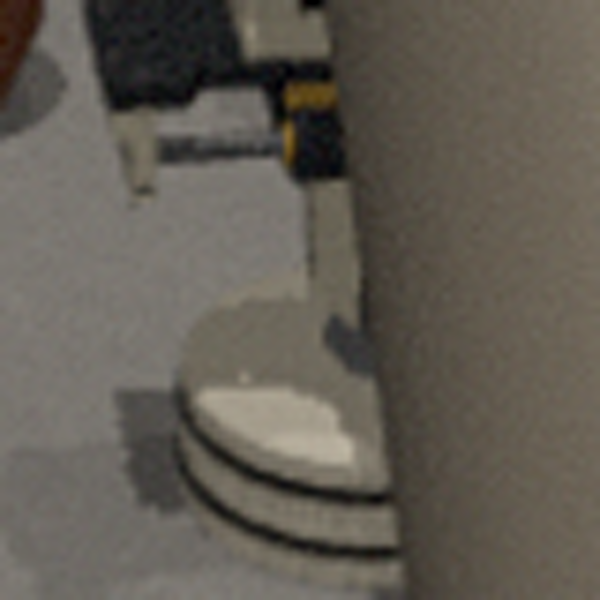

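The flange top now reads z≈61.5, up from about 55. The plug has risen about 6 mm, matching the tool's 6.3 mm, so there is no slip. Continuing.

servo_tool:
  motion:
    - [0,0,0,0,-0.3,0,0]
    - [0,0,0,0,-0.8,0,0]
    - [0,-0.01,0,0,-1.3,0,0]
    - [0,-0.01,0,0,-1.8,0,0]
    - [0,-0.02,0,0,-2.3,0,0]
    - [0,-0.02,0,0,-2.8,0,0]
    - [0,-0.03,0,0,-3.3,0,0]
    - [0,-0.03,0,0,-3.8,0,0]
    - [0,-0.03,0,0,-4.3,0,0]
    - [0,-0.04,0,0,-4.8,0,0]
    - [0,-0.04,0,0,-5.3,0,0]
    - [0,-0.04,0,0,-5.8,0,0]

```text
clock: 16.85
tool_pos: [555.1, -252.9, 32.6]
eef_rot: [0.515, 0.485, -0.515, 0.483]
wrist_force: [4.2, -3.8, -16.5]
finger_gap: 11.6
```

servo_tool:
  motion:
    - [0,0,0,0,-0.5,0,0]
    - [0,-0.01,0,0,-1.0,0,0]
    - [0,-0.01,0,0,-1.5,0,0]
    - [0,-0.02,0,0,-2.0,0,0]
    - [0,-0.02,0,0,-2.5,0,0]
    - [0,-0.03,0,0,-3.0,0,0]
    - [0,-0.03,0,0,-3.5,0,0]
    - [0,-0.03,0,0,-4.0,0,0]
    - [0,-0.04,0,0,-4.5,0,0]
    - [0,-0.04,0,0,-5.0,0,0]
    - [0,-0.04,0,0,-5.5,0,0]
    - [0,-0.04,0,0,-5.8,0,0]

```text
clock: 18.05
tool_pos: [555.4, -253.7, 33.6]
eef_rot: [0.347, 0.617, -0.347, 0.616]
wrist_force: [7.2, -6.1, -19.7]
finger_gap: 11.5
```

servo_tool:
  motion:
    - [0,0,0,0,0.3,0,0]
    - [0,0,0,0,0.8,0,0]
    - [0,-0.01,0,0,1.3,0,0]
    - [0,-0.01,0,0,1.8,0,0]
    - [0,-0.02,0,0,2.3,0,0]
    - [0,-0.02,0,0,2.8,0,0]
    - [0,-0.03,0,0,3.3,0,0]
    - [0,-0.03,0,0,3.8,0,0]
    - [0,-0.03,0,0,4.3,0,0]
    - [0,-0.04,0,0,4.8,0,0]
    - [0,-0.04,0,0,5.3,0,0]
    - [0,-0.04,0,0,5.8,0,0]

```text
clock: 19.25
tool_pos: [555.0, -253.1, 34.5]
eef_rot: [-0.516, -0.484, 0.516, -0.483]
wrist_force: [4.7, -2.5, -17.0]
finger_gap: 11.2
```

servo_tool:
  motion:
    - [0,0,0,0,0.5,0,0]
    - [0,-0.01,0,0,1.0,0,0]
    - [0,-0.01,0,0,1.5,0,0]
    - [0,-0.02,0,0,2.0,0,0]
    - [0,-0.02,0,0,2.5,0,0]
    - [0,-0.03,0,0,3.0,0,0]
    - [0,-0.03,0,0,3.5,0,0]
    - [0,-0.03,0,0,4.0,0,0]
    - [0,-0.04,0,0,4.5,0,0]
    - [0,-0.04,0,0,5.0,0,0]
    - [0,-0.04,0,0,5.5,0,0]
    - [0,-0.04,0,0,5.8,0,0]

```text
clock: 20.45
tool_pos: [555.2, -252.5, 35.6]
eef_rot: [-0.637, -0.308, 0.637, -0.306]
wrist_force: [5.1, -1.7, -17.5]
finger_gap: 11.9
```

Run:
```python
from h import *
plan([555.5,-252,25],-3.6)
q,d2=ctrl.read_camera("side"); cv2.imwrite("pics/s10.png",cv2.resize(q[70:150,310:390,::-1],(600,600),interpolation=2))
P=cloud("side",d2)
for v in range(108,120,2): print(v,[(P[v,u].round(0).astype(int).tolist(),int(q[v,u].mean())) for u in (352,354,356,358)])
```

```text
clock 20.45 pos [ 555.2 -252.5   35.6] x [-0.002  0.002 -1.   ] z [-0.623 -0.782 -0.001] q [-0.55  0.65  1.47  0.    1.03  1.69] F [  5.1  -1.7 -17.5] T [-0.31 -1.12  0.06] gap 11.9
jaw -128.52 ccw turn needed 34.92 units about tool x -5.82
shift units [ 0.424 -0.002 -0.022]
108 [([560, -227, 87], 98), ([559, -233, 85], 95), ([557, -238, 83], 98), ([553, -242, 83], 46)]
110 [([593, -265, 50], 104), ([573, -250, 66], 90), ([554, -235, 80], 99), ([553, -242, 78], 44)]
112 [([585, -256, 52], 100), ([567, -243, 65], 54), ([563, -246, 66], 68), ([553, -242, 72], 53)]
114 [([581, -251, 50], 107), ([562, -237, 64], 55), ([557, -239, 66], 53), ([552, -242, 66], 51)]
116 [([575, -245, 49], 102), ([571, -248, 50], 94), ([553, -236, 63], 55), ([547, -236, 66], 58)]
118 [([566, -235, 52], 106), ([564, -240, 50], 101), ([561, -245, 49], 60), ([552, -242, 55], 61)]
```

View pics/s10.png

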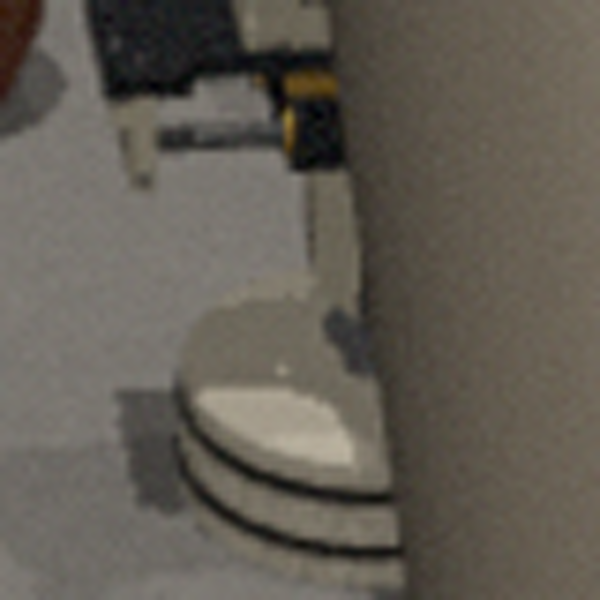

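The flange top is at about z≈66, so the plug has risen 10 mm and follows the tool. It needs three more strokes.

servo_tool:
  motion:
    - [0,0,0,0,-0.3,0,0]
    - [0,0,0,0,-0.8,0,0]
    - [0,-0.01,0,0,-1.3,0,0]
    - [0,-0.01,0,0,-1.8,0,0]
    - [0,-0.02,0,0,-2.3,0,0]
    - [0,-0.02,0,0,-2.8,0,0]
    - [0,-0.03,0,0,-3.3,0,0]
    - [0,-0.03,0,0,-3.8,0,0]
    - [0,-0.03,0,0,-4.3,0,0]
    - [0,-0.04,0,0,-4.8,0,0]
    - [0,-0.04,0,0,-5.3,0,0]
    - [0,-0.04,0,0,-5.8,0,0]

```text
clock: 21.7
tool_pos: [555.4, -253.0, 39.1]
eef_rot: [0.515, 0.485, -0.515, 0.484]
wrist_force: [0.3, -0.8, -0.7]
finger_gap: 11.6
```

servo_tool:
  motion:
    - [0,0,0,0,-0.5,0,0]
    - [0,-0.01,0,0,-1.0,0,0]
    - [0,-0.01,0,0,-1.5,0,0]
    - [0,-0.02,0,0,-2.0,0,0]
    - [0,-0.02,0,0,-2.5,0,0]
    - [0,-0.03,0,0,-3.0,0,0]
    - [0,-0.03,0,0,-3.5,0,0]
    - [0,-0.03,0,0,-4.0,0,0]
    - [0,-0.04,0,0,-4.5,0,0]
    - [0,-0.04,0,0,-5.0,0,0]
    - [0,-0.04,0,0,-5.5,0,0]
    - [0,-0.04,0,0,-5.8,0,0]

```text
clock: 22.9
tool_pos: [555.8, -253.8, 40.5]
eef_rot: [0.346, 0.616, -0.347, 0.617]
wrist_force: [0.4, -2.1, -0.7]
finger_gap: 11.8
```

servo_tool:
  motion:
    - [0,0,0,0,0.3,0,0]
    - [0,0,0,0,0.8,0,0]
    - [0,-0.01,0,0,1.3,0,0]
    - [0,-0.01,0,0,1.8,0,0]
    - [0,-0.02,0,0,2.3,0,0]
    - [0,-0.02,0,0,2.8,0,0]
    - [0,-0.03,0,0,3.3,0,0]
    - [0,-0.03,0,0,3.8,0,0]
    - [0,-0.03,0,0,4.3,0,0]
    - [0,-0.04,0,0,4.8,0,0]
    - [0,-0.04,0,0,5.3,0,0]
    - [0,-0.04,0,0,5.8,0,0]

```text
clock: 24.1
tool_pos: [555.4, -253.0, 41.3]
eef_rot: [0.516, 0.484, -0.516, 0.483]
wrist_force: [-0.7, -0.9, -1.0]
finger_gap: 11.5
```

servo_tool:
  motion:
    - [0,0,0,0,0.5,0,0]
    - [0,-0.01,0,0,1.0,0,0]
    - [0,-0.01,0,0,1.5,0,0]
    - [0,-0.02,0,0,2.0,0,0]
    - [0,-0.02,0,0,2.5,0,0]
    - [0,-0.03,0,0,3.0,0,0]
    - [0,-0.03,0,0,3.5,0,0]
    - [0,-0.03,0,0,4.0,0,0]
    - [0,-0.04,0,0,4.5,0,0]
    - [0,-0.04,0,0,5.0,0,0]
    - [0,-0.04,0,0,5.5,0,0]
    - [0,-0.04,0,0,5.8,0,0]

```text
clock: 25.3
tool_pos: [555.6, -252.8, 42.3]
eef_rot: [0.637, 0.307, -0.637, 0.307]
wrist_force: [1.2, 0.2, 0.1]
finger_gap: 11.2
```

Run:
```python
from h import *
plan([555.5,-252,25],-3.6)
q,d2=ctrl.read_camera("side"); cv2.imwrite("pics/s11.png",cv2.resize(q[70:150,310:390,::-1],(600,600),interpolation=2))
P=cloud("side",d2)
for v in range(104,120,2): print(v,[(P[v,u].round(0).astype(int).tolist(),int(q[v,u].mean())) for u in (352,354,356,358)])
```

```text
clock 25.3 pos [ 555.6 -252.8   42.3] x [ 0.     0.001 -1.   ] z [-0.623 -0.783 -0.001] q [-0.55  0.64  1.46  0.    1.04  1.69] F [1.2 0.2 0.1] T [ 0.2  -0.18 -0.  ] gap 11.2
jaw -128.51 ccw turn needed 34.91 units about tool x -5.818
shift units [ 0.691 -0.024 -0.021]
104 [([563, -229, 96], 87), ([561, -234, 95], 96), ([555, -236, 96], 96), ([236, 131, 384], 38)]
106 [([606, -279, 51], 116), ([559, -233, 90], 98), ([556, -237, 90], 95), ([552, -240, 90], 38)]
108 [([600, -273, 50], 104), ([573, -250, 72], 70), ([554, -234, 86], 93), ([556, -245, 81], 33)]
110 [([591, -263, 52], 102), ([563, -238, 75], 53), ([563, -246, 72], 64), ([552, -241, 78], 52)]
112 [([588, -259, 49], 106), ([562, -237, 70], 59), ([558, -240, 71], 52), ([551, -239, 74], 57)]
114 [([580, -251, 50], 101), ([578, -256, 49], 103), ([556, -238, 66], 59), ([547, -236, 71], 58)]
116 [([575, -246, 49], 105), ([571, -248, 49], 102), ([560, -243, 57], 53), ([554, -244, 59], 57)]
118 [([570, -240, 47], 101), ([565, -242, 49], 102), ([561, -245, 49], 55), ([553, -243, 54], 57)]
```

The pull has vanished (-0.7 N) and the flange top is at z≈72, so the plug is free after rising about 16.5 mm. I'll lift it straight up and unwind the jaws.

servo_tool:
  motion:
    - [0,-0.1,0,0,0,0,0]
    - [0,-0.3,0,0,0,0,0]
    - [0,-0.6,0,0,0,0,0]
    - [0,-1.0,0,0,0,0,0]
    - [0,-1.4,0,0,-0.6,0,0]
    - [0,-1.8,0,0,-1.4,0,0]
    - [0,-2.2,0,0,-2.2,0,0]
    - [0,-2.6,0,0,-3.0,0,0]
    - [0,-3.0,0,0,-3.8,0,0]
    - [0,-3.4,0,0,-4.6,0,0]
    - [0,-3.8,0,0,-5.3,0,0]
    - [0,-4.0,0,0,-5.8,0,0]

```text
clock: 26.55
tool_pos: [555.7, -254.1, 144.6]
eef_rot: [0.515, 0.484, -0.515, 0.486]
wrist_force: [0.6, -0.1, -0.5]
finger_gap: 11.8
```

Run:
```python
from h import *
plan([504.5,269,140],-3.6)
q,d2=ctrl.read_camera("side"); cv2.imwrite("pics/s12.png",q[:,:,::-1])
```

```text
clock 26.55 pos [ 555.7 -254.1  144.6] x [ 0.002 -0.002 -1.   ] z [-0.06  -0.998  0.002] q [-0.55  0.53  1.34 -0.    1.26  1.08] F [ 0.6 -0.1 -0.5] T [0.01 0.03 0.  ] gap 11.8
jaw -93.43 ccw turn needed -0.17 units about tool x 0.028
shift units [  0.143  -3.299 -20.764]
```

View pics/s12.png

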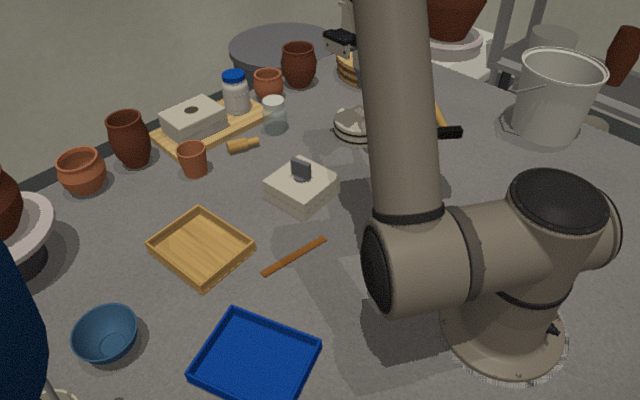

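The plug is held (gap 11.8 mm) but hidden behind the arm. The way to the wooden tray at (200,247) is clear. I'll traverse with the plug's foot at about z=137, above the square mould's plug.

servo_tool:
  motion:
    - [0,0,-0.05,-0.3,0,0,0]
    - [0,0,-0.15,-0.9,0,0,0]
    - [0,0,-0.3,-1.8,0,0,0]
    - [0,0,-0.45,-2.9,0,0,0]
    - [0,0,-0.65,-4.1,0,0,0]
    - [0,0,-0.85,-5.3,0,0,0]
    - [0,0,-1.05,-6.5,0,0,0]
    - [0,0,-1.25,-7.7,0,0,0]
    - [0,0,-1.4,-8.9,0,0,0]
    - [0,0,-1.6,-10.1,0,0,0]
    - [0,0,-1.8,-11.3,0,0,0]
    - [0,0,-2.0,-12.5,0,0,0]

```text
clock: 27.8
tool_pos: [523.8, 63.7, 142.2]
eef_rot: [-0.515, -0.484, 0.516, -0.484]
wrist_force: [0.8, 0.1, 0.4]
finger_gap: 11.5
```

servo_tool:
  motion:
    - [0,0,-0.2,-1.2,0,0,0]
    - [0,0,-0.4,-2.4,0,0,0]
    - [0,0,-0.6,-3.6,0,0,0]
    - [0,0,-0.75,-4.8,0,0,0]
    - [0,0,-0.95,-6.0,0,0,0]
    - [0,0,-1.1,-7.0,0,0,0]
    - [0,0,-1.2,-7.7,0,0,0]
    - [0,0,-1.3,-8.1,0,0,0]
    - [0,0,-1.3,-8.25,0,0,0]
    - [0,0,-1.3,-8.25,0,0,0]
    - [0,0,-1.3,-8.25,0,0,0]

```text
clock: 28.9
tool_pos: [505.6, 268.8, 142.3]
eef_rot: [-0.515, -0.484, 0.516, -0.484]
wrist_force: [-0.2, -0.3, -0.6]
finger_gap: 11.4
```

Run:
```python
from h import *
plan([504.5,269,16],-3.6)
q,d2=ctrl.read_camera("side"); cv2.imwrite("pics/s13.png",q[:,:,::-1])
P=cloud("side",d2); m=(np.hypot(P[...,0]-504,P[...,1]-269)<60)&(P[...,2]>60)
Q=P[m]
for z in range(100,230,5):
    S=Q[(Q[:,2]>=z)&(Q[:,2]<z+5)]
    if len(S): print(z,len(S),S.min(0).round(0)[:2],S.max(0).round(0)[:2])
```

```text
clock 28.9 pos [505.6 268.8 142.3] x [-0. -0. -1.] z [-0.063 -0.998  0.   ] q [ 0.35  0.47  1.46 -0.    1.21  1.99] F [-0.2 -0.3 -0.6] T [ 0.01  0.02 -0.01] gap 11.4
jaw -93.63 ccw turn needed 0.03 units about tool x -0.005
shift units [ 5.054 -0.044 -0.009]
135 8 [498. 264.] [504. 278.]
140 21 [496. 262.] [508. 279.]
145 22 [496. 263.] [507. 278.]
150 26 [497. 263.] [510. 279.]
155 23 [497. 263.] [505. 279.]
165 19 [489. 259.] [509. 286.]
170 67 [483. 255.] [517. 286.]
175 22 [483. 266.] [499. 277.]
180 29 [483. 258.] [498. 282.]
185 47 [483. 253.] [498. 288.]
190 64 [483. 248.] [506. 293.]
195 69 [483. 249.] [516. 293.]
200 69 [483. 249.] [518. 294.]
205 74 [483. 248.] [521. 294.]
210 143 [483. 247.] [519. 294.]
215 66 [492. 247.] [516. 294.]
220 69 [492. 248.] [510. 295.]
225 65 [491. 247.] [513. 295.]
```

View pics/s13.png

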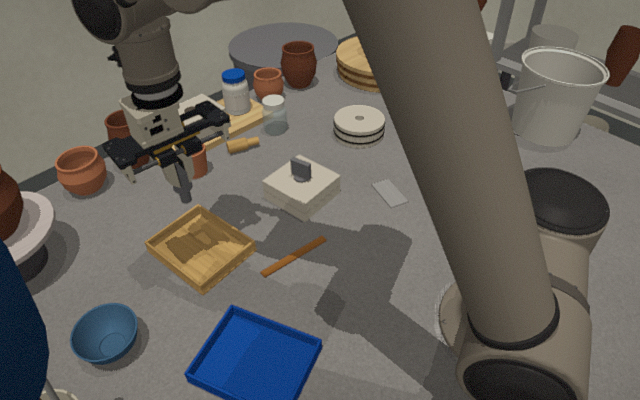

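The side view shows the plug upright in the fingers at about (185,190), above the wooden tray. The round mould's hole at (359,118) is empty and the square mould's plug at (301,165) is in place. The foot is at z≈135.5 with the readout at 142.3. I'll lower it.

servo_tool:
  motion:
    - [0,0.3,-0.04,0,0,0,0]
    - [0,0.8,-0.04,0,0,0,0]
    - [0,1.4,-0.04,0,0,0,0]
    - [0,2.0,-0.04,0,0,0,0]
    - [0,2.6,-0.04,0,0,0,0]
    - [0,3.2,-0.04,0,0,0,0]
    - [0,3.8,-0.04,0,0,0,0]
    - [0,4.2,-0.04,0,0,0,0]
    - [0,4.6,-0.04,0,0,0,0]
    - [0,4.8,-0.04,0,0,0,0]
    - [0,4.9,-0.04,0,0,0,0]
    - [0,4.9,-0.04,0,0,0,0]

```text
clock: 30.15
tool_pos: [504.7, 269.5, 19.8]
eef_rot: [-0.515, -0.484, 0.515, -0.484]
wrist_force: [0.7, 0.5, -0.6]
finger_gap: 11.4
```

servo_tool:
  motion:
    - [0,0.05,0,0,0,0,0]
    - [0,0.1,0,0,0,0,0]
    - [0,0.1,0,0,0,0,0]
    - [0,0.15,0,0,0,0,0]
    - [0,0.15,0,0,0,0,0]

```text
clock: 30.65
tool_pos: [504.6, 269.5, 16.1]
eef_rot: [-0.515, -0.484, 0.515, -0.484]
wrist_force: [-1.6, 0.1, -1.3]
finger_gap: 11.5
```

Run:
```python
from h import *
plan([504.5,269,13],-3.6)
q,d2=ctrl.read_camera("side"); cv2.imwrite("pics/s14.png",cv2.resize(q[130:310,100:320,::-1],None,fx=3,fy=3))
```

```text
clock 30.65 pos [504.6 269.5  16.1] x [-0. -0. -1.] z [-0.063 -0.998  0.   ] q [ 0.36  0.61  1.6  -0.    0.93  1.99] F [-1.6  0.1 -1.3] T [ 0.02  0.06 -0.03] gap 11.5
jaw -93.59 ccw turn needed -0.01 units about tool x 0.002
shift units [ 0.122 -0.001  0.019]
```

View pics/s14.png

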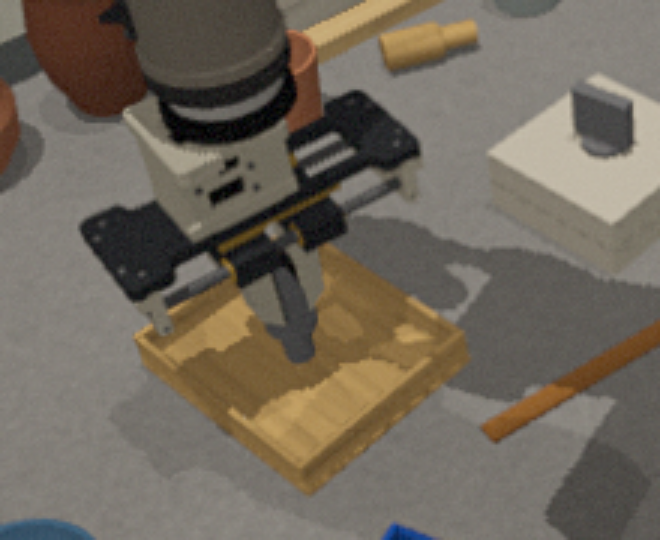

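The plug hangs inside the tray just above the floor, its foot at about (200,249). I'll ease it down to contact.

servo_tool:
  motion:
    - [0,0.04,0,0,0,0,0]
    - [0,0.08,0,0,0,0,0]
    - [0,0.1,0,0,0,0,0]
    - [0,0.12,0,0,0,0,0]
    - [0,0.12,0,0,0,0,0]

```text
clock: 31.2
tool_pos: [504.6, 269.5, 13.0]
eef_rot: [-0.515, -0.484, 0.515, -0.484]
wrist_force: [-0.9, -0.0, 0.5]
finger_gap: 11.7
```

servo_tool:
  motion:
    - [0,0.04,0,0,0,0,0]
    - [0,0.06,0,0,0,0,0]
    - [0,0.06,0,0,0,0,0]

```text
clock: 31.5
tool_pos: [504.8, 269.5, 12.5]
eef_rot: [0.516, 0.484, -0.515, 0.484]
wrist_force: [-2.2, -1.6, 5.7]
finger_gap: 11.4
```

Contact with the floor at 5.7 N. Opening gently.

servo_tool:
  motion:
    - [0.3,0,0,0,0,0,0]
    - [0.3,0,0,0,0,0,0]
    - [0.6,0,0,0,0,0,0]
    - [0.6,0,0,0,0,0,0]
    - [1,0,0,0,0,0,0]
    - [1,0,0,0,0,0,0]
    - [1,0,0,0,0,0,0]
    - [1,0,0,0,0,0,0]
    - [1,0,0,0,0,0,0]
    - [1,0,0,0,0,0,0]

```text
clock: 32.5
tool_pos: [504.6, 269.5, 11.6]
eef_rot: [-0.515, -0.484, 0.515, -0.484]
wrist_force: [-0.9, -0.4, 0.7]
finger_gap: 86.9
```

servo_tool:
  motion:
    - [1,-0.3,0,0,0,0,0]
    - [1,-0.8,0,0,0,0,0]
    - [1,-1.6,0,0,0,0,0]
    - [1,-2.4,0,0,0,0,0]
    - [1,-3.2,0,0,0,0,0]
    - [1,-4.0,0,0,0,0,0]
    - [1,-4.8,0,0,0,0,0]
    - [1,-5.4,0,0,0,0,0]
    - [1,-5.6,0,0,0,0,0]
    - [1,-5.6,0,0,0,0,0]
    - [1,-5.6,0,0,0,0,0]

```text
clock: 33.6
tool_pos: [504.2, 269.3, 151.2]
eef_rot: [-0.515, -0.484, 0.516, -0.484]
wrist_force: [0.1, -0.1, -0.2]
finger_gap: 91.5
```

Run:
```python
from h import *
plan([504.5,269,13],-3.6)
q,d2=ctrl.read_camera("side"); cv2.imwrite("pics/s15.png",q[:,:,::-1])
P=cloud("side",d2)
a,b,c,d=258,150,345,220
Q=P[b:d,a:c].reshape(-1,3); S=Q[(Q[:,2]>70)&(Q[:,2]<110)]; print("square wing",S.mean(0).round(1),"was [482.5 19.1 86.0]")
m=(np.hypot(P[...,0]-504,P[...,1]-269)<50)&(P[...,2]>10)&(P[...,2]<95); Q=P[m]
for z in range(10,95,10):
    S=Q[(Q[:,2]>=z)&(Q[:,2]<z+10)]
    if len(S): print(z,len(S),S.mean(0).round(0)[:2])
```

```text
clock 33.6 pos [504.2 269.3 151.2] x [-0.001 -0.    -1.   ] z [-0.063 -0.998  0.   ] q [ 0.36  0.46  1.45 -0.    1.23  1.99] F [ 0.1 -0.1 -0.2] T [-0.01  0.06  0.04] gap 91.5
jaw -93.59 ccw turn needed -0.01 units about tool x 0.002
shift units [5.528 0.016 0.01 ]
square wing [482.2  18.9  85.9] was [482.5 19.1 86.0]
10 35 [500. 273.]
20 32 [500. 274.]
30 11 [498. 281.]
40 107 [502. 276.]
50 50 [497. 274.]
60 54 [497. 274.]
70 56 [497. 274.]
80 117 [505. 271.]
```

View pics/s15.png

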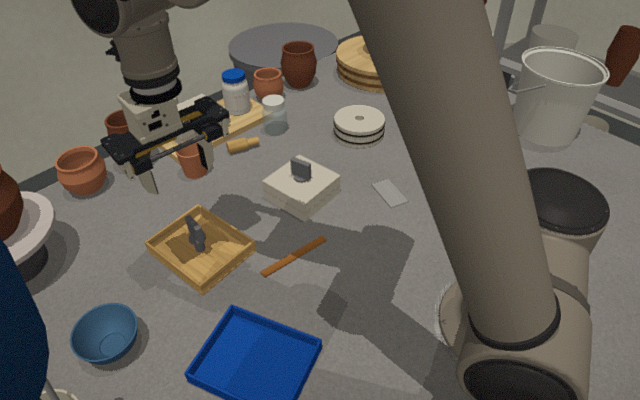

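The plug stands upright in the wooden tray at (197,235). The gripper is clear of it, and the square mould's plug at (301,165) has not moved.

```bash
python3 -c "
from workcell import ctrl
print(ctrl.hand_in())"
```

```text
the job is handed in; nothing more can be done
None
```

I twisted the plug about 35° to both sides of its start, counter-clockwise first, with roughly 15–20 N of upward pull. It came free and was lifted out. I set it down in the wooden tray with light floor contact (about 6 N), opened the fingers and backed away. I handed in shortly after 33.6 s on the robot clock; `hand_in` gave no verdict.

**Last checks:**
- **Plug in the tray:** the last side picture and its depth reading show it upright and near the tray's centre.
- **Square mould's plug:** its wing reads within 0.4 mm of where it started.
- **Gripper:** open and raised about 140 mm above the release height, with the wrist force near zero.

**What failed or disagreed:**
- **Height readout:** the real fingertips were about 38 mm higher than the reported TCP height.
- **First grasp:** because of that offset, it closed on air above the wing. I measured the offset in the side view, lowered the tool and gripped the wing properly. During the twisting, the rise of the plug's flange matched the tool's rise, so it did not slip.
- **Pull force:** it was somewhat above the 12 N you mentioned.
- **Early release:** the pull vanished slightly before the expected 16 mm, at roughly 10–14 mm of rise.

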